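Lay out a repair kit on the kit board

ROBOT

A 6-joint arm with a two-finger parallel gripper is mounted at the origin on the work surface. World frame = base frame: x ahead of the robot, y to its left, z up, the work surface at z = 0. Lengths are in m, angles in rad, forces in N, time in s.
With the tool pointing down it reaches from about 0.425 to 0.95 m from the base axis. Payload 3.5 kg.
Tool frame: the origin (TCP) lies on the centre line of the jaws, within the pads' length; the fingertips stand ahead of it and the grasp point (between the pads) lies 11 mm behind it (tips_ahead is the z of the fingertips in the tool frame, in m); z points along the fingers, y is the direction in which the jaws open and shut (so a half turn about z gives the same grasp; the last joint's range is limited). The gripper opens to 85 mm and grips with 20 to 120 N. Pads are 22 mm wide; open, the fingers measure 114 mm over their backs; the gripper's body (76 mm by 85 mm) begins 54 mm behind the grasp point. The pads swing forward as they close: fully open they stand 13 mm farther back than shut.
Start: joints at [-1.266, 0.286, 1.577, -0, 1.279, -0.15], TCP at [0.297, -0.606, 0.239] pointing down, gripper open.
Joint ranges: [-2.77, 2.77], [-0.9, 2.22], [0.21, 2.48], [-1.53, 4.67], [0.24, 2.81], [-2.84, 2.84]. Speed limits (rad/s): [2.79, 2.79, 3.14, 3.14, 3.14, 3.14].

INTERFACE

Orientations are given as a unit quaternion [x, y, z, w].
In Python, from plant import * gives the robot as it stands. The module is installed in compiled form; this text tells all that it offers.
- The arm moves only by the tool move_arm, never from a script. Its arguments are lists of equal length, an entry for each row: "linear": the shift along the world's x, y, z in m, a list of three; "twist": the turn, a rotation vector about the world's x, y, z in degrees, a list of three. A call has 1 to 20 rows; each row shifts and turns the pose as measured when the row begins; what a row does not reach is not made up. A row lasts 1/12 s, in which the tool goes at most 41.7 mm and 7.16 degrees, less where a joint would pass 70% of its speed; a pose out of reach is approached as far as the arm can. A call is refused whole if a number of a shift passes 0.0417 or a number of a turn 7.16, either way. A call with a gripper value outside its range is refused whole. "grip" is the opening, from 0 (shut) to 1 (fully open), set as the call begins (left out, the last holds). The fingers move at their own pace and stop on an object; "force" is the grip in N (left out, the last holds). Time passes only in rows, so rows that do not move let the fingers close. It gives the time, the measured TCP pose, the force and the opening at its end, in the units of the state.
- get_state(): the state, without advancing time (a new reading comes with each control period).
- read_camera(name): name is "scene" or "top" or "wrist"; returns a dict with "img" (420x560x3 uint8, blue, green, red), "depth" (420x560 float32, m along the optical axis (not along the pixel's ray), 0 where there is no reading), "fx", "fy", "cx", "cy" (pixels), "rvec" (rotation vector, rad) and "tvec" (3), from world to camera coordinates, as OpenCV has them. Camera axes: x right, y down, z forward; pixel columns grow to the right and rows downward; lengths in m; the calibration is good to about 2 mm. A picture is of the moment at which its call begins.
- sign_off(): hands the job in, once; it reports no verdict.
The state is a dict: "time": time; "qpos": joint angles; "dq": joint speeds; "joint_efforts": joint torques, N m; "eef_pos": TCP position; "tcp_rot": TCP orientation; "contact_force": force on the tool from outside, world axes, zero at the start; "wrist_torque": the same for the moment, N m; "opening": opening from 0.0 (shut) to 1.0 (fully open).
Only numpy, scipy, OpenCV 4.12 (cv2) and the standard library are available. Lean on these libraries where they do the work, as an engineer would, in place of code of your own. Each camera call takes 0.05 s, during which the arm holds its last target.

TASK

Lay out the repair kit on the white kit board, working from the edge with the black stripe as its front: stand the brown carton midway between the blue and the green casting and in line with them, its long side running along the line between the castings, with the steel ring lying flat and centred on top of it; stand the brass coupling upright straight behind the blue casting and lay the black caster wheel, white hub up, straight in front of the green casting, each with a clear gap of about 25 mm to its casting. Leave the red ring, the blue box and the amber jar where they are, and let go of everything.

Things in the scene. Friction and masses are not known exactly. Their poses are not given: they have to be found in the camera images.
- kit_board: White board fixed on the bench, left or right of centre, 220 mm deep, 310 mm wide, 6 mm thick; a black stripe marks its front edge, nearest the robot. Origin: centre of its underside. x points from front to back (away from the robot within 0.2 rad), y to its left, z up; behind and in front mean along x. The loose stock stands on a like-sized grey mat, 4 mm thick, on the other side.
- blue_casting: Blue round casting bolted to the board, immovable: flange 60 mm in diameter and 14 mm high, narrower neck, 48 mm high in all. Origin: centre of its underside, on the board's top; axes parallel to the board's. It stands 80 mm left or right of the board's centre, the green casting as far on the other side: their axes are 160 mm apart.
- green_casting: Green painted square casting bolted to the kit board, immovable: 60 x 60 mm block 32 mm high with a steel boss 40 mm in diameter on top, 48 mm high in all. Origin: centre of its underside, on the board's top; axes parallel to the board's.
- carton: Closed brown cardboard carton with a pale band of tape over its middle, rigid, about 0.15 kg, loose: 50 mm along its x, 70 mm along its y (long side), 40 mm high. Origin: centre of its underside.
- steel_ring: Bright bare steel ring lying flat, about 0.12 kg, loose: 50 mm outside, 25 mm inside diameter, 16 mm high. Origin: centre of its underside.
- brass_coupling: Brass cylinder standing upright with two copper-coloured bands, about 0.2 kg, loose: 32 mm in diameter, 45 mm high. Origin: centre of its underside.
- caster_wheel: Black rubber-tyred caster wheel lying flat, white hub on top, about 0.12 kg, loose: 48 mm in diameter, 32 mm high. Origin: centre of its underside.
- red_ring: Bystander: red rubber ring lying flat on the grey mat among the stock, 46 mm outside diameter, 12 mm high. Origin: centre of its underside. Leave alone.
- blue_box: Bystander: small blue box with a white paper patch on top, among the stock, 40 x 55 x 30 mm high. Origin: centre of its underside. Leave alone.
- jar: Bystander: amber glass jar with a white cap, 54 mm in diameter, 70 mm high, standing on the bench beyond the board and the mat. Origin: centre of its underside. Leave alone.
Things that resemble listed ones, but are neither listed nor needed, are in the scene too. Of the things that look like the brass_coupling, the middle-sized one is meant. Leave any pink look-alike of the caster_wheel alone.

How it is judged:
At the end, for the whole second after the job is handed in: Carton midway between the castings (12 mm, 0.2 rad), steel ring flat on its centre (10 mm), brass coupling upright behind the blue casting and caster wheel flat, hub up, in front of the green one (gaps 10 to 40 mm, sideways 13 mm); all on the board, released, at rest (x of carton in the frame of blue_casting between -0.012 and 0.012 m and horizontal distance between carton and blue_casting below 0.092 m and horizontal distance between carton and green_casting below 0.092 m and angle between the y axis of carton and the y axis of kit_board, either way round below 0.2 rad and x of brass_coupling in the frame of blue_casting between 0.056 and 0.086 m and y of brass_coupling in the frame of blue_casting between -0.013 and 0.013 m and x of caster_wheel in the frame of green_casting between -0.094 and -0.064 m and y of caster_wheel in the frame of green_casting between -0.013 and 0.013 m and z of carton in the frame of kit_board between 0.002 and 0.01 m and z of brass_coupling in the frame of kit_board between 0.002 and 0.01 m and z of caster_wheel in the frame of kit_board between 0.002 and 0.01 m and horizontal distance between steel_ring and carton below 0.01 m and z of steel_ring in the frame of carton between 0.036 and 0.044 m and angle between each of carton, brass_coupling, caster_wheel, steel_ring's own z axis and vertical below 0.1 rad and linear speed of each of carton, brass_coupling, caster_wheel, steel_ring below 0.02 m/s and angular speed of each of carton, brass_coupling, caster_wheel, steel_ring below 0.2 rad/s); the robot touches nothing.
It fails at once if the red ring is disturbed (moved more than 25 mm) (distance of red_ring from where it was at the start of the episode above 0.025 m).
It fails at once if the blue box is disturbed (moved more than 25 mm) (distance of blue_box from where it was at the start of the episode above 0.025 m).
It fails at once if the amber jar is disturbed (moved more than 25 mm) (distance of jar from where it was at the start of the episode above 0.025 m).
It also fails if it takes over 109 s, if anything falls off the work surface, if the arm or the gripper's body presses on something with over 40 N, if the wrist force passes 120 N, or if a joint passes its speed limit or range.

## Working session

There is one attempt and no reset: what is moved stays moved. The work goes in short steps, Python scripts to look and compute and a tool call to move; the robot and the scene stay as the last step left them, time stands still between calls to the robot, and variables do not carry over. Pictures are saved under pics/ and viewed, and the job is handed in when it is done.

Besides the shell and the picture viewer there is one more tool, called after "Call:" by a JSON object that holds its "name" and its "arguments". move_arm: Moves the arm, as the interface text tells. Its arguments: {"type":"object","properties":{"linear":{"type":"array","items":{"type":"array","items":{"type":"number"}}},"twist":{"type":"array","items":{"type":"array","items":{"type":"number"}}},"grip":{"type":"number"},"force":{"type":"number"}},"required":["linear","twist"]}

```bash
mkdir -p pics
cat > h.py <<'E'
from plant import *
import numpy as np, cv2
from scipy.spatial.transform import Rotation as R
def cam(n):
    c=read_camera(n); return c
def cloud(c):
    v,u=np.mgrid[0:420,0:560]; d=c['depth']
    P=np.stack([(u-c['cx'])/c['fx']*d,(v-c['cy'])/c['fy']*d,d],-1)
    M=cv2.Rodrigues(np.array(c['rvec'],float))[0]
    W=(P-np.array(c['tvec']).reshape(3))@M
    W[d==0]=np.nan
    return W
E
python3 - <<'E'
from h import *
s=get_state(); print(s)
for n in ['top','scene','wrist']:
    c=cam(n); cv2.imwrite(f'pics/{n}0.png',c['img']); np.savez(f'{n}0.npz',**c); print(n,c['fx'],c['rvec'],c['tvec'])
E
```

```text
{'time': 0.0, 'qpos': array([-1.26598547e+00,  2.87209310e-01,  1.57821345e+00,  2.00096005e-05,
        1.27858401e+00, -1.50025481e-01]), 'dq': array([ 0.00206513,  0.00161295,  0.00245928, -0.00060794,  0.00143442,
        0.00224147]), 'joint_efforts': array([ 4.57493115e-04, -4.05979979e+01, -2.92623854e+01, -1.20997111e-04,
        5.88796218e-03,  2.77924414e-06]), 'eef_pos': array([ 0.29635608, -0.6057408 ,  0.23789832]), 'tcp_rot': array([ 9.74251691e-01,  2.25459943e-01, -8.37756274e-05, -1.20418435e-03]), 'contact_force': array([0.30803033, 0.31132309, 0.75304875]), 'wrist_torque': array([-0.01439201,  0.00438426, -0.01359681]), 'opening': 1.0032523239840985}
top 462.12770598260937 [ 2.17575002 -2.16984835  0.15350913] [-0.06768618  0.54197785  1.01354695]
scene 540.4171961852755 [ 2.00741798  1.50513936 -0.585685  ] [-0.12290977 -0.37454051  1.47996668]
wrist 346.62290243898275 [-2.44582019  1.52351816  0.23112373] [-0.67463679 -0.03862143  0.3802437 ]
```

View pics/top0.png

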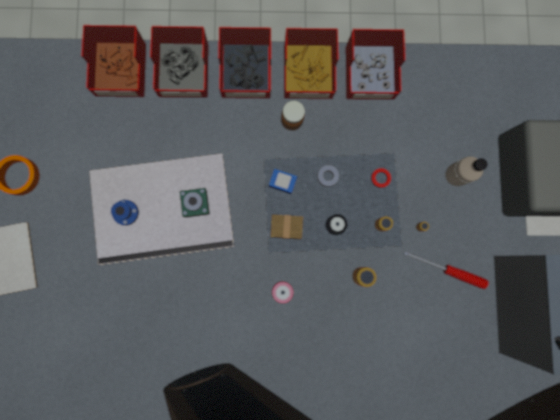

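View pics/scene0.png

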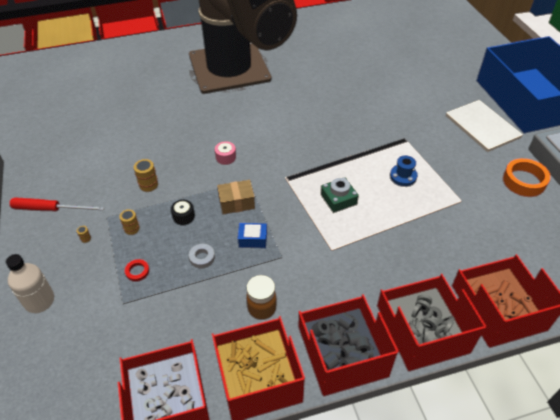

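View pics/wrist0.png

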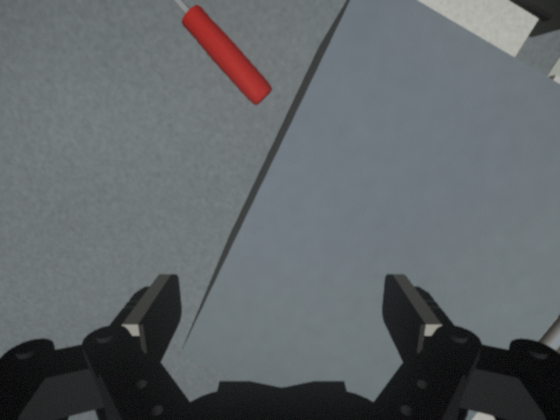

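The top view shows the board on the left (castings at (124,212) and (194,202)). On the mat are the carton (287,227), caster (337,224), steel ring (328,176), middle brass (386,223), blue box (283,181) and red ring (381,178). The look-alikes are pink (283,292), large brass (366,277) and small brass (423,226).

Run:
```python
from h import *
c=dict(np.load('top0.npz')); W=cloud(c)
M=cv2.Rodrigues(c['rvec'])[0]; print('campos',-M.T@c['tvec'].reshape(3))
z=W[...,2]
img=c['img'].astype(int)
m=np.zeros((420,560),np.uint8); m[130:310,80:450]=1
obj={'blue':(124,212),'green':(194,202),'carton':(287,227),'caster':(337,224),'sring':(328,176),'brassM':(386,223),'brassL':(366,277),'brassS':(423,226),'bbox':(283,181),'rring':(381,178),'jar':(293,113),'pink':(283,292)}
for n,(u,v) in obj.items():
    r=24
    sl=np.s_[v-r:v+r,u-r:u+r]
    P=W[sl].reshape(-1,3); base=np.nanmedian(P[:,2])
    k=(z>base+0.006)
    lab=cv2.connectedComponents(k.astype(np.uint8))[1]
    # component nearest
    L=lab[v-3:v+4,u-3:u+4]; L=L[L>0]
    l=np.bincount(L).argmax() if len(L) else np.bincount(lab[sl][lab[sl]>0]).argmax()
    Q=W[lab==l]; top=np.nanpercentile(Q[:,2],90); T=Q[Q[:,2]>top-0.005]
    (cx,cy),(w,h),a=cv2.minAreaRect((T[:,:2]*1000).astype(np.float32))
    print(n,'base %.3f top %.3f'%(base,top),len(T),'mean',T.mean(0).round(4)[:2],'rect',round(cx),round(cy),round(w),round(h),round(a,1),'bb',((Q.min(0)+Q.max(0))/2).round(4)[:2],(Q.max(0)-Q.min(0)).round(3))
# board
hsv=cv2.cvtColor(c['img'],cv2.COLOR_BGR2HSV)
k=((img.min(2)>135)).astype(np.uint8); k[:, :80]=0;k[:140]=0;k[270:]=0;k[:,240:]=0
k=cv2.morphologyEx(k,cv2.MORPH_CLOSE,np.ones((3,3)))
ct=max(cv2.findContours(k,0,2)[0],key=cv2.contourArea)
rc=cv2.minAreaRect(ct);print(rc)
def px2w(u,v,zz):
    d=np.array([(u-c['cx'])/c['fx'],(v-c['cy'])/c['fy'],1]);o=-M.T@c['tvec'].reshape(3);d=M.T@d
    return (o+d*(zz-o[2])/d[2])
for p in cv2.boxPoints(rc): print(px2w(*p,0.006).round(4))
```

```text
campos [ 0.42053778 -0.04069054  1.07102338]
blue base 0.007 top 0.056 277 mean [0.5248 0.2717] rect 525 272 38 42 0.7 bb [0.5237 0.2706] [0.057 0.056 0.047]
green base 0.008 top 0.056 243 mean [0.5464 0.1136] rect 546 114 36 37 1.1 bb [0.546 0.113] [0.065 0.065 0.046]
carton base 0.005 top 0.047 651 mean [ 0.4917 -0.0948] rect 492 -95 70 50 86.3 bb [ 0.4915 -0.0951] [0.052 0.072 0.038]
caster base 0.005 top 0.039 312 mean [ 0.4979 -0.2088] rect 498 -208 45 45 44.1 bb [ 0.498  -0.2083] [0.046 0.046 0.03 ]
sring base 0.004 top 0.023 237 mean [ 0.6126 -0.1927] rect 612 -193 48 46 66.2 bb [ 0.6125 -0.1927] [0.05  0.049 0.014]
brassM base 0.004 top 0.051 151 mean [ 0.4993 -0.3157] rect 499 -316 29 30 18.4 bb [ 0.4992 -0.3162] [0.032 0.032 0.044]
brassL base 0.001 top 0.064 279 mean [ 0.3812 -0.2674] rect 381 -267 41 40 42.9 bb [ 0.3813 -0.267 ] [0.042 0.042 0.06 ]
brassS base 0.000 top 0.033 70 mean [ 0.4943 -0.4083] rect 494 -409 18 21 0.4 bb [ 0.4944 -0.4084] [0.021 0.022 0.028]
bbox base 0.005 top 0.037 387 mean [ 0.5967 -0.0865] rect 597 -87 55 40 71.5 bb [ 0.5961 -0.0868] [0.054 0.064 0.029]
rring base 0.004 top 0.011 1 mean [ 0.6079 -0.3148] rect 608 -315 0 0 0.0 bb [ 0.6079 -0.3148] [0. 0. 0.]
jar base 0.002 top 0.072 335 mean [ 0.7482 -0.1095] rect 748 -110 45 48 89.6 bb [ 0.7465 -0.1088] [0.051 0.052 0.068]
pink base 0.001 top 0.035 324 mean [ 0.3463 -0.086 ] rect 347 -86 44 44 89.4 bb [ 0.3474 -0.0856] [0.046 0.046 0.031]
((159.413330078125, 205.28839111328125), (86.95594024658203, 135.73178100585938), 82.6656265258789)
[0.6217 0.3654 0.006 ]
[0.6648 0.0548 0.006 ]
[0.4631 0.0265 0.006 ]
[0.4232 0.331  0.006 ]
```

```bash
python3 - <<'E'
import plant; print([(n,getattr(plant,n)) for n in dir(plant) if not n.startswith('_')])
E
cat > goto.py <<'E'
# prints remaining shift and yaw: python3 goto.py x y z jawangle_deg
import sys; from h import *
def jaw(q): y=R.from_quat(q).apply([0,1,0]); return np.degrees(np.arctan2(y[1],y[0]))
s=get_state(); t=np.array(list(map(float,sys.argv[1:4]))); Rm=R.from_quat(s['tcp_rot'])
print('t',round(s['time'],2),'pos',np.round(s['eef_pos'],4),'d(mm)',np.round((t-s['eef_pos'])*1000,1))
z=Rm.apply([0,0,1]); tilt=np.degrees(np.cross(z,[0,0,-1]))
a=float(sys.argv[4]); e=(a-jaw(s['tcp_rot'])+90)%180-90
print('jaw',round(jaw(s['tcp_rot']),2),'turn',round(e,2),'tiltfix',tilt.round(2),'q6',round(s['qpos'][5],2),'open',round(s['opening'],3),'F',np.round(s['contact_force'],1))
E
python3 goto.py 0.492 -0.095 0.2 -3.7
```

```text
[('Unreachable', <class 'plant.Unreachable'>), ('get_state', <function make.<locals>.<lambda> at 0x7fd36a3185e0>), ('read_camera', <function make.<locals>.drawn_camera at 0x7fd36a3180e0>), ('sign_off', <function connect.<locals>.done at 0x7fd36a28b740>), ('tips_ahead', 0.008)]
t 0.15 pos [ 0.2964 -0.6059  0.2383] d(mm) [195.6 510.9 -38.3]
jaw -63.94 turn 60.24 tiltfix [-0.1  -0.03 -0.  ] q6 -0.15 open 1.001 F [-0.9  0.1 -0.2]
```

Run:
```python
from h import *
# refine circle fits/carton with scene camera too
for n in ['scene']:
    c=dict(np.load(n+'0.npz')); W=cloud(c)
    z=W[...,2]
    for nm,(x,y),lo in [('carton',(.4915,-.095),.041),('caster',(.498,-.2085),.031),('sring',(.6125,-.1927),.017),('brassM',(.4993,-.316),.044),('blue',(.5245,.2715),.05),('green',(.5464,.1136),.05)]:
        k=(np.hypot(W[...,0]-x,W[...,1]-y)<.06)&(z>lo)
        T=W[k]; (cx,cy),(w,h),a=cv2.minAreaRect((T[:,:2]*1000).astype(np.float32))
        print(nm,len(T),T.mean(0).round(4),round(cx),round(cy),round(w),round(h),round(a,1))
```

```text
carton 618 [ 0.4947 -0.0966  0.0439] 494 -96 70 55 84.8
caster 341 [ 0.5022 -0.2107  0.0357] 501 -210 47 47 41.8
sring 318 [ 0.6148 -0.1944  0.0198] 613 -194 49 48 65.4
brassM 173 [ 0.5029 -0.3173  0.0486] 503 -317 31 31 81.7
blue 226 [0.5266 0.27   0.0539] 526 270 40 42 62.6
green 232 [0.5491 0.1118 0.0539] 548 112 40 39 26.7
```

Call:
{"name": "move_arm", "arguments": {"linear": [[0.014, 0.036, -0.005], [0.014, 0.036, -0.005], [0.014, 0.036, -0.005], [0.014, 0.036, -0.005], [0.014, 0.036, -0.005], [0.014, 0.036, -0.005], [0.014, 0.036, -0.005], [0.014, 0.036, -0.005], [0.014, 0.036, -0.005], [0.014, 0.036, -0.005], [0.014, 0.036, -0.005], [0.014, 0.036, -0.005], [0.014, 0.036, -0.005], [0.014, 0.036, -0.005]], "twist": [[0, 0, 4.3], [0, 0, 4.3], [0, 0, 4.3], [0, 0, 4.3], [0, 0, 4.3], [0, 0, 4.3], [0, 0, 4.3], [0, 0, 4.3], [0, 0, 4.3], [0, 0, 4.3], [0, 0, 4.3], [0, 0, 4.3], [0, 0, 4.3], [0, 0, 4.3]], "grip": 1, "force": 40}}

```text
time: 1.32
eef_pos: [0.4904, -0.0842, 0.1614]
tcp_rot: [0.717, 0.697, -0.0, -0.0]
contact_force: [1.7, -0.7, 0.0]
opening: 0.997
```

```bash
python3 goto.py 0.493 -0.0955 0.02 -4.5
```

```text
t 1.32 pos [ 0.4904 -0.0842  0.1614] d(mm) [   2.6  -11.3 -141.4]
jaw -1.7 turn -2.8 tiltfix [ 0.01 -0.06  0.  ] q6 -0.34 open 0.997 F [ 1.7 -0.7  0. ]
```

Tracking is good. I'll take a close look with the wrist camera.

Call:
{"name": "move_arm", "arguments": {"linear": [[0.0026, -0.011, 0], [0, 0, 0], [0, 0, 0]], "twist": [[0, 0, -2.8], [0, 0, 0], [0, 0, 0]]}}

```text
time: 1.57
eef_pos: [0.4935, -0.0845, 0.1591]
tcp_rot: [0.728, 0.685, -0.0, -0.003]
contact_force: [-0.7, -0.2, 0.0]
opening: 0.998
```

```bash
python3 - <<'E'
from h import *
c=cam('wrist'); cv2.imwrite('pics/w1.png',c['img']); W=cloud(c)
k=(np.hypot(W[...,0]-.493,W[...,1]+.095)<.05)&(W[...,2]>.036)&(W[...,2]<.055)
T=W[k]; (cx,cy),(w,h),a=cv2.minAreaRect((T[:,:2]*1000).astype(np.float32))
print(len(T),T.mean(0).round(4),cx,cy,w,h,a)
E
python3 goto.py 0.493 -0.0955 0.02 -4.5
```

```text
5806 [ 0.4946 -0.0936  0.0445] 494.4058532714844 -95.8187255859375 70.22807312011719 50.58713912963867 85.94619750976562
t 1.62 pos [ 0.4934 -0.0852  0.1593] d(mm) [  -0.4  -10.3 -139.3]
jaw -3.58 turn -0.92 tiltfix [-0.22 -0.23 -0.  ] q6 -0.31 open 0.995 F [0.8 0.1 0.2]
```

View pics/w1.png

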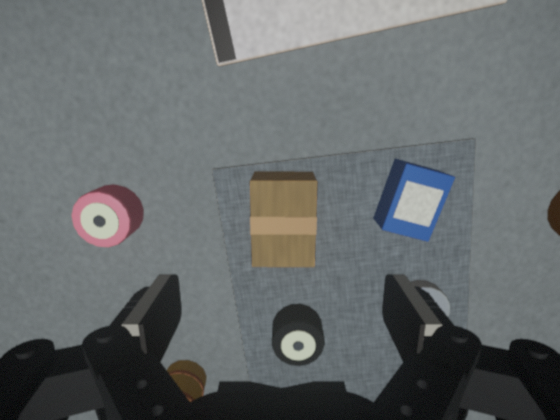

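The wrist view shows the carton between the jaws, at (283,220) in the picture; the measured centre is (0.494,-0.096) at -4°. Descending.

Call:
{"name": "move_arm", "arguments": {"linear": [[0.0005, -0.0105, -0.01], [0, 0, -0.03], [0, 0, -0.03], [0, 0, -0.02], [0, 0, -0.01], [0, 0, 0]], "twist": [[0, 0, -0.4], [0, 0, 0], [0, 0, 0], [0, 0, 0], [0, 0, 0], [0, 0, 0]]}}

```text
time: 2.12
eef_pos: [0.4933, -0.1063, 0.0565]
tcp_rot: [0.736, 0.678, 0.001, 0.001]
contact_force: [-0.7, 0.6, 1.0]
opening: 1.003
```

```bash
python3 goto.py 0.494 -0.0957 0.02 -4
```

```text
t 2.12 pos [ 0.4933 -0.1063  0.0565] d(mm) [  0.7  10.6 -36.5]
jaw -4.7 turn 0.7 tiltfix [0.05 0.17 0.  ] q6 -0.33 open 1.003 F [-0.7  0.6  1. ]
```

Call:
{"name": "move_arm", "arguments": {"linear": [[0.0005, 0.0105, 0], [0, 0, 0], [0, 0, 0], [0, 0, 0]], "twist": [[0, 0, 0.5], [0, 0, 0], [0, 0, 0], [0, 0, 0]]}}

```text
time: 2.45
eef_pos: [0.4946, -0.0978, 0.0584]
tcp_rot: [0.734, 0.68, 0.001, 0.003]
contact_force: [-0.7, -1.1, -0.1]
opening: 0.996
```

```bash
python3 goto.py 0.494 -0.0957 0.02 -4
```

```text
t 2.45 pos [ 0.4946 -0.0978  0.0584] d(mm) [ -0.6   2.1 -38.4]
jaw -4.39 turn 0.39 tiltfix [0.11 0.31 0.  ] q6 -0.32 open 0.996 F [-0.7 -1.1 -0.1]
```

Call:
{"name": "move_arm", "arguments": {"linear": [[0, 0.001, -0.012], [0, 0.001, -0.012], [0, 0, -0.01], [0, 0, -0.006], [0, 0, 0]], "twist": [[0, 0, 0.3], [0, 0, 0], [0, 0, 0], [0, 0, 0], [0, 0, 0]]}}

```text
time: 2.87
eef_pos: [0.4981, -0.0964, 0.0195]
tcp_rot: [0.731, 0.682, 0.003, 0.007]
contact_force: [-0.2, -0.2, 0.3]
opening: 0.999
```

```bash
python3 goto.py 0.494 -0.0957 0.02 -4
```

```text
t 2.87 pos [ 0.4981 -0.0964  0.0195] d(mm) [-4.1  0.7  0.5]
jaw -3.94 turn -0.06 tiltfix [0.34 0.87 0.  ] q6 -0.32 open 0.999 F [-0.2 -0.2  0.3]
```

Call:
{"name": "move_arm", "arguments": {"linear": [[-0.004, 0.0007, 0], [0, 0, 0], [0, 0, 0]], "twist": [[0.3, 0.9, 0], [0, 0, 0], [0, 0, 0]]}}

```text
time: 3.12
eef_pos: [0.4935, -0.0955, 0.0189]
tcp_rot: [0.731, 0.683, -0.001, -0.001]
contact_force: [-0.5, 0.1, -0.1]
opening: 1.001
```

```bash
python3 goto.py 0.494 -0.0957 0.02 -4
```

```text
t 3.12 pos [ 0.4935 -0.0955  0.0189] d(mm) [ 0.5 -0.2  1.1]
jaw -3.91 turn -0.09 tiltfix [-0.01 -0.19 -0.  ] q6 -0.32 open 1.001 F [-0.5  0.1 -0.1]
```

Call:
{"name": "move_arm", "arguments": {"linear": [[0, 0, 0], [0, 0, 0], [0, 0, 0], [0, 0, 0], [0, 0, 0], [0, 0, 0]], "twist": [[0, 0, 0], [0, 0, 0], [0, 0, 0], [0, 0, 0], [0, 0, 0], [0, 0, 0]], "grip": 0.4}}

```text
time: 3.62
eef_pos: [0.4945, -0.096, 0.0204]
tcp_rot: [0.731, 0.683, -0.001, 0.0]
contact_force: [-0.2, -0.5, -2.1]
opening: 0.575
```

```bash
python3 goto.py 0.5365 0.192 0.02 7.9
```

```text
t 3.62 pos [ 0.4945 -0.096   0.0204] d(mm) [ 42.  288.   -0.4]
jaw -3.92 turn 11.82 tiltfix [ 0.05 -0.03  0.  ] q6 -0.32 open 0.575 F [-0.2 -0.5 -2.1]
```

Call:
{"name": "move_arm", "arguments": {"linear": [[0, 0, 0.015], [0, 0, 0.025], [0, 0, 0.03], [0.001, 0.01, 0.03], [0.003, 0.024, 0.01], [0.004, 0.03, 0], [0.004, 0.03, 0], [0.004, 0.03, 0], [0.004, 0.03, 0], [0.004, 0.03, 0], [0.004, 0.03, 0], [0.004, 0.03, 0], [0.004, 0.02, 0], [0.002, 0.01, 0], [0, 0, 0], [0, 0, 0]], "twist": [[0, 0, 0], [0, 0, 0], [0, 0, 0], [0, 0, 0], [0, 0, 1], [0, 0, 1.5], [0, 0, 1.5], [0, 0, 1.5], [0, 0, 1.5], [0, 0, 1.5], [0, 0, 1.5], [0, 0, 1.5], [0, 0, 0], [0, 0, 0], [0, 0, 0], [0, 0, 0]], "grip": 0.3}}

```text
time: 4.95
eef_pos: [0.5264, 0.1911, 0.1311]
tcp_rot: [0.656, 0.754, -0.003, -0.003]
contact_force: [-0.1, -0.1, -1.4]
opening: 0.583
```

```bash
python3 goto.py 0.5365 0.192 0.1 7.9;  python3 - <<'E'
from h import *
c=cam('wrist'); cv2.imwrite('pics/w2.png',c['img'])
E
```

```text
t 4.95 pos [0.5264 0.1911 0.1311] d(mm) [ 10.1   0.9 -31.1]
jaw 7.94 turn -0.04 tiltfix [ 0.02 -0.48  0.  ] q6 0.03 open 0.583 F [-0.1 -0.1 -1.4]
```

View pics/w2.png

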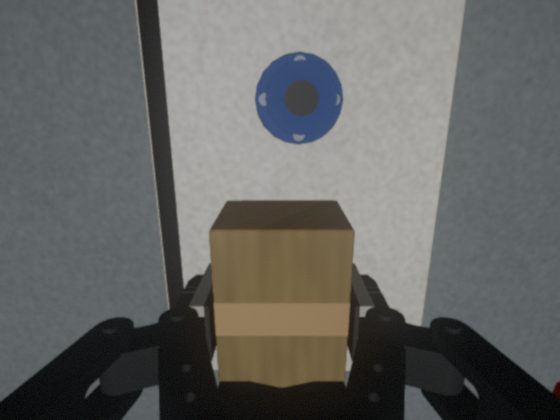

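The carton hangs square in the jaws, with the blue casting at (299,98) in the picture. I'll cross-check the casting positions.

Run:
```python
from h import *
c=cam('wrist'); W=cloud(c)
z=W[...,2]; k=(np.hypot(W[...,0]-.525,W[...,1]-.271)<.05)
for lo,hi in [(.012,.03),(.045,.065)]:
    T=W[k&(z>lo)&(z<hi)]
    if len(T)>5:
        (cx,cy),r=cv2.minEnclosingCircle((T[:,:2]*1000).astype(np.float32)); print(lo,len(T),cx,cy,r,T[:,2].mean())
k=(z>.12)&(z<.16)&(np.hypot(W[...,0]-.53,W[...,1]-.19)<.045)
T=W[k]
if len(T)>9: print(len(T),T.mean(0),cv2.minAreaRect((T[:,:2]*1000).astype(np.float32)))
```

```text
0.012 2175 526.8251953125 271.2519836425781 29.99115562438965 0.020901060289068327
0.045 4181 526.8333740234375 271.194091796875 20.940399169921875 0.05478202191976294
26138 [0.5260257  0.20001093 0.15308137] ((526.9995727539062, 192.3074188232422), (77.2601547241211, 67.51289367675781), 7.952530860900879)
```

Call:
{"name": "move_arm", "arguments": {"linear": [[0.006, 0.0005, -0.02], [0.005, 0.0005, -0.02], [0, 0, -0.02], [0, 0, -0.015], [0, 0, -0.005], [0, 0, 0], [0, 0, 0]], "twist": [[0, -0.4, 0], [0, 0, 0], [0, 0, 0], [0, 0, 0], [0, 0, 0], [0, 0, 0], [0, 0, 0]]}}

```text
time: 5.63
eef_pos: [0.5396, 0.1821, 0.0507]
tcp_rot: [0.662, 0.75, 0.0, 0.002]
contact_force: [-0.3, 0.4, -1.2]
opening: 0.581
```

```bash
python3 goto.py 0.5373 0.192 0.023 7.9
```

```text
t 5.63 pos [0.5396 0.1821 0.0507] d(mm) [ -2.3   9.9 -27.7]
jaw 7.16 turn 0.74 tiltfix [0.1  0.16 0.  ] q6 0.03 open 0.581 F [-0.3  0.4 -1.2]
```

Call:
{"name": "move_arm", "arguments": {"linear": [[-0.002, 0.008, 0.002], [0, 0, 0], [0, 0, 0]], "twist": [[0, 0, 0.7], [0, 0, 0], [0, 0, 0]]}}

```text
time: 5.88
eef_pos: [0.5391, 0.1899, 0.0557]
tcp_rot: [0.657, 0.754, 0.002, 0.003]
contact_force: [0.2, 0.5, 0.2]
opening: 0.576
```

```bash
python3 goto.py 0.5373 0.192 0.023 7.9
```

```text
t 5.88 pos [0.5391 0.1899 0.0557] d(mm) [ -1.8   2.1 -32.7]
jaw 7.82 turn 0.08 tiltfix [0.06 0.39 0.  ] q6 0.03 open 0.576 F [0.2 0.5 0.2]
```

Call:
{"name": "move_arm", "arguments": {"linear": [[-0.001, 0.001, -0.008], [-0.001, 0.001, -0.008], [0, 0, -0.006], [0, 0, -0.003], [0, 0, 0], [0, 0, 0]], "twist": [[0, 0.4, 0], [0, 0, 0], [0, 0, 0], [0, 0, 0], [0, 0, 0], [0, 0, 0]]}}

```text
time: 6.38
eef_pos: [0.5379, 0.1932, 0.03]
tcp_rot: [0.657, 0.754, 0.001, 0.001]
contact_force: [-0.4, 0.2, -1.1]
opening: 0.58
```

```bash
python3 goto.py 0.5373 0.192 0.023 7.9
```

```text
t 6.38 pos [0.5379 0.1932 0.03  ] d(mm) [-0.6 -1.2 -7. ]
jaw 7.92 turn -0.02 tiltfix [0.03 0.16 0.  ] q6 0.03 open 0.58 F [-0.4  0.2 -1.1]
```

Call:
{"name": "move_arm", "arguments": {"linear": [[-0.0005, -0.001, -0.003], [0, 0, -0.002], [0, 0, -0.001], [0, 0, 0]], "twist": [[0, 0, 0], [0, 0, 0], [0, 0, 0], [0, 0, 0]]}}

```text
time: 6.72
eef_pos: [0.5372, 0.192, 0.0232]
tcp_rot: [0.657, 0.754, 0.001, 0.001]
contact_force: [0.0, -0.0, -1.5]
opening: 0.574
```

```bash
python3 goto.py 0.5373 0.192 0.023 7.9
```

```text
t 6.72 pos [0.5372 0.192  0.0232] d(mm) [ 0.1  0.  -0.2]
jaw 7.91 turn -0.01 tiltfix [0.04 0.13 0.  ] q6 0.03 open 0.574 F [ 0.  -0.  -1.5]
```

Call:
{"name": "move_arm", "arguments": {"linear": [[0, 0, 0], [0, 0, 0], [0, 0, 0], [0, 0, 0], [0, 0, 0.015], [0, 0, 0.03], [0, 0, 0.03], [0, 0, 0.03], [0, 0, 0.03], [0, 0, 0], [0, 0, 0]], "twist": [[0, 0, 0], [0, 0, 0], [0, 0, 0], [0, 0, 0], [0, 0, 0], [0, 0, 0], [0, 0, 0], [0, 0, 0], [0, 0, 0], [0, 0, 0], [0, 0, 0]], "grip": 1}}

```text
time: 7.63
eef_pos: [0.5368, 0.1917, 0.1659]
tcp_rot: [0.657, 0.754, 0.001, 0.002]
contact_force: [-0.5, -0.2, -0.7]
opening: 1.003
```

Call:
{"name": "move_arm", "arguments": {"linear": [[0.005, -0.02, 0], [0.005, -0.032, 0], [0.006, -0.032, 0], [0.006, -0.032, 0], [0.006, -0.032, 0], [0.006, -0.032, 0], [0.006, -0.032, 0], [0.006, -0.032, 0], [0.006, -0.032, 0], [0.006, -0.032, 0], [0.006, -0.032, 0], [0.006, -0.025, 0], [0.006, -0.012, 0], [0, -0.005, 0], [0, 0, 0], [0, 0, 0]], "twist": [[0, 0, 0], [0, 0, -1], [0, 0, -1], [0, 0, -1], [0, 0, -1], [0, 0, -1], [0, 0, -1], [0, 0, -1], [0, 0, -1], [0, 0, 0], [0, 0, 0], [0, 0, 0], [0, 0, 0], [0, 0, 0], [0, 0, 0], [0, 0, 0]]}}

```text
time: 8.97
eef_pos: [0.6073, -0.2044, 0.1517]
tcp_rot: [0.709, 0.705, -0.001, -0.007]
contact_force: [-0.5, 1.2, -0.1]
opening: 0.997
```

```bash
cat > look.py <<'E'
import sys; from h import *
# look.py cam pic x y lo hi r
n,p=sys.argv[1:3]; x,y,lo,hi,r=map(float,sys.argv[3:8])
c=cam(n); cv2.imwrite('pics/'+p,c['img']); W=cloud(c); z=W[...,2]
T=W[(np.hypot(W[...,0]-x,W[...,1]-y)<r)&(z>lo)&(z<hi)]
print(len(T),T.mean(0).round(4),cv2.minAreaRect((T[:,:2]*1000).astype(np.float32)),cv2.minEnclosingCircle((T[:,:2]*1000).astype(np.float32)))
E
python3 goto.py 0.6135 -0.1935 0.02 0; python3 look.py wrist w3.png .6135 -.1935 .013 .03 .04
python3 look.py top t3.png .5373 .192 .041 .055 .045
```

```text
t 8.97 pos [ 0.6073 -0.2044  0.1517] d(mm) [   6.2   10.9 -131.7]
jaw -0.27 turn 0.27 tiltfix [-0.46 -0.6  -0.  ] q6 -0.48 open 0.997 F [-0.5  1.2 -0.1]
2341 [ 0.6146 -0.1927  0.0203] ((614.4923095703125, -193.47628784179688), (49.13154983520508, 48.99992370605469), 26.425830841064453) ((614.5410766601562, -193.7140350341797), 24.95147705078125)
724 [0.5359 0.1921 0.0464] ((535.9308471679688, 192.40277099609375), (50.38728713989258, 70.89456939697266), 7.835267066955566) ((535.816162109375, 192.66085815429688), 41.97053527832031)
```

View pics/w3.png

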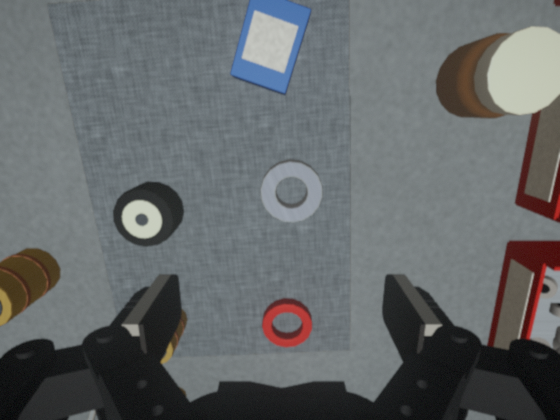

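View pics/t3.png

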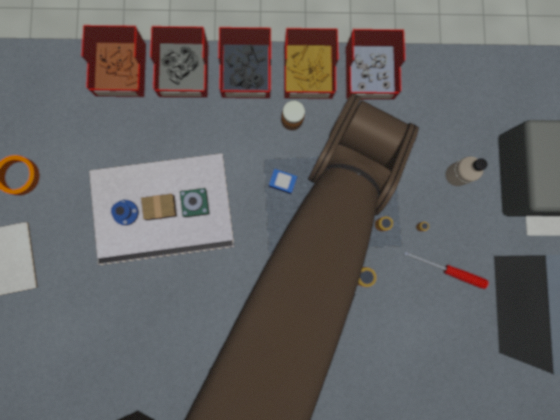

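The ring is at (291,191) in the wrist view, measured at (0.6145,-0.1936). In the top view the carton sits midway between the castings at (158,207).

Call:
{"name": "move_arm", "arguments": {"linear": [[0.007, 0.01, 0], [0, 0, -0.02], [0, 0, -0.03], [0, 0, -0.02], [0, 0, -0.015], [0, 0, 0], [0, 0, 0]], "twist": [[-0.5, -0.6, 0.2], [0, 0, 0], [0, 0, 0], [0, 0, 0], [0, 0, 0], [0, 0, 0], [0, 0, 0]]}}

```text
time: 9.65
eef_pos: [0.6186, -0.1801, 0.0685]
tcp_rot: [0.703, 0.711, 0.003, 0.005]
contact_force: [-0.6, 0.6, 1.0]
opening: 0.999
```

```bash
python3 goto.py 0.6145 -0.1936 0.014 0
```

```text
t 9.65 pos [ 0.6186 -0.1801  0.0685] d(mm) [ -4.1 -13.5 -54.5]
jaw 0.71 turn -0.71 tiltfix [0.2  0.62 0.  ] q6 -0.45 open 0.999 F [-0.6  0.6  1. ]
```

Call:
{"name": "move_arm", "arguments": {"linear": [[-0.003, -0.007, -0.008], [-0.001, -0.005, -0.008], [0, -0.001, -0.008], [0, 0, -0.008], [0, 0, 0], [0, 0, 0]], "twist": [[0.2, 0.6, -0.6], [0, 0, 0], [0, 0, 0], [0, 0, 0], [0, 0, 0], [0, 0, 0]]}}

```text
time: 10.15
eef_pos: [0.6172, -0.1936, 0.0384]
tcp_rot: [0.706, 0.708, 0.001, 0.003]
contact_force: [-0.3, -0.4, 0.6]
opening: 1.0
```

```bash
python3 goto.py 0.6145 -0.1936 0.014 0
```

```text
t 10.15 pos [ 0.6172 -0.1936  0.0384] d(mm) [ -2.7  -0.  -24.4]
jaw 0.17 turn -0.17 tiltfix [0.17 0.38 0.  ] q6 -0.46 open 1.0 F [-0.3 -0.4  0.6]
```

Call:
{"name": "move_arm", "arguments": {"linear": [[-0.002, 0, -0.008], [-0.001, 0, -0.008], [0, 0, -0.004], [0, 0, -0.001], [0, 0, 0], [0, 0, 0]], "twist": [[0.2, 0.4, -0.2], [0, 0, 0], [0, 0, 0], [0, 0, 0], [0, 0, 0], [0, 0, 0]]}}

```text
time: 10.65
eef_pos: [0.6139, -0.194, 0.0152]
tcp_rot: [0.708, 0.707, -0.0, -0.001]
contact_force: [0.1, 0.0, -1.0]
opening: 1.0
```

```bash
python3 goto.py 0.6145 -0.1936 0.014 0
```

```text
t 10.65 pos [ 0.6139 -0.194   0.0152] d(mm) [ 0.6  0.4 -1.2]
jaw -0.09 turn 0.09 tiltfix [-0.05 -0.05 -0.  ] q6 -0.46 open 1.0 F [ 0.1  0.  -1. ]
```

Call:
{"name": "move_arm", "arguments": {"linear": [[0, 0, -0.001], [0, 0, 0], [0, 0, 0], [0, 0, 0], [0, 0, 0], [0, 0, 0], [0, 0, 0]], "twist": [[0, 0, 0], [0, 0, 0], [0, 0, 0], [0, 0, 0], [0, 0, 0], [0, 0, 0], [0, 0, 0]], "grip": 0.3}}

```text
time: 11.23
eef_pos: [0.6146, -0.1941, 0.0152]
tcp_rot: [0.708, 0.707, 0.0, 0.0]
contact_force: [0.0, -0.6, -1.2]
opening: 0.559
```

```bash
python3 goto.py 0.5373 0.192 0.1 7.9
```

```text
t 11.23 pos [ 0.6146 -0.1941  0.0152] d(mm) [-77.3 386.1  84.8]
jaw -0.07 turn 7.97 tiltfix [0.   0.05 0.  ] q6 -0.46 open 0.559 F [ 0.  -0.6 -1.2]
```

Call:
{"name": "move_arm", "arguments": {"linear": [[0, 0, 0.015], [0, 0, 0.025], [0, 0, 0.03], [-0.001, 0.01, 0.03], [-0.005, 0.024, 0.02], [-0.006, 0.031, 0], [-0.006, 0.031, 0], [-0.006, 0.031, 0], [-0.006, 0.031, 0], [-0.006, 0.031, 0], [-0.006, 0.031, 0], [-0.006, 0.031, 0], [-0.006, 0.031, 0], [-0.006, 0.031, 0], [-0.006, 0.031, 0], [-0.006, 0.025, 0], [-0.003, 0.012, 0], [0, 0.006, 0], [0, 0, 0], [0, 0, 0]], "twist": [[0, 0, 0], [0, 0, 0], [0, 0, 0], [0, 0, 0], [0, 0, 0.5], [0, 0, 0.5], [0, 0, 0.8], [0, 0, 0.8], [0, 0, 0.8], [0, 0, 0.8], [0, 0, 0.8], [0, 0, 0.8], [0, 0, 0.8], [0, 0, 0.8], [0, 0, 0.8], [0, 0, 0], [0, 0, 0], [0, 0, 0], [0, 0, 0], [0, 0, 0]]}}

```text
time: 12.9
eef_pos: [0.5324, 0.2095, 0.1618]
tcp_rot: [0.654, 0.757, 0.007, 0.007]
contact_force: [0.2, -0.7, -1.2]
opening: 0.56
```

Call:
{"name": "move_arm", "arguments": {"linear": [[0, 0, 0], [0, 0, 0], [0, 0, 0], [0, 0, 0]], "twist": [[0, 0, 0], [0, 0, 0], [0, 0, 0], [0, 0, 0]]}}

```text
time: 13.23
eef_pos: [0.5337, 0.206, 0.1625]
tcp_rot: [0.655, 0.755, 0.007, 0.007]
contact_force: [0.2, 0.1, -1.9]
opening: 0.555
```

```bash
python3 goto.py 0.5373 0.192 0.1 7.9; python3 look.py wrist w4.png .5373 .192 .1 .18 .03;python3 goto.py 0.5373 0.192 0.1 7.9
```

```text
t 13.23 pos [0.5337 0.206  0.1625] d(mm) [  3.6 -14.  -62.5]
jaw 8.1 turn -0.2 tiltfix [-0.02  1.15  0.  ] q6 0.05 open 0.555 F [ 0.2  0.1 -1.9]
6192 [0.5356 0.2005 0.1671] ((535.043212890625, 201.05194091796875), (48.551300048828125, 41.30029296875), 8.56722640991211) ((534.9708251953125, 202.05357360839844), 25.46548843383789)
t 13.28 pos [0.5337 0.206  0.1625] d(mm) [  3.6 -14.  -62.5]
jaw 8.1 turn -0.2 tiltfix [-0.02  1.14  0.  ] q6 0.05 open 0.562 F [-0.4 -0.8 -0.4]
```

View pics/w4.png

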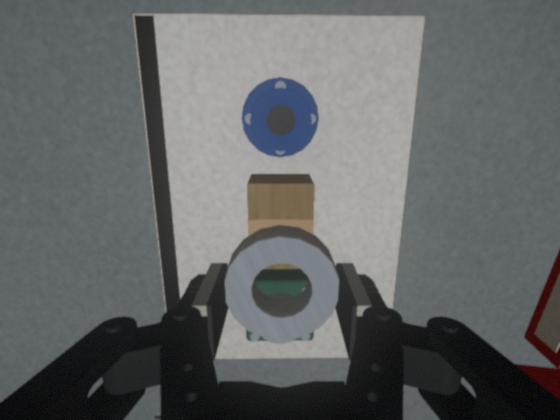

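The ring is held flat at (281,284), with the carton and castings below it. Now I'll align and lower.

Call:
{"name": "move_arm", "arguments": {"linear": [[0.003, -0.012, -0.01], [0, -0.002, -0.02], [0, 0, -0.02], [0, 0, -0.01], [0, 0, 0], [0, 0, 0], [0, 0, 0]], "twist": [[0, 1.1, -0.2], [0, 0, 0], [0, 0, 0], [0, 0, 0], [0, 0, 0], [0, 0, 0], [0, 0, 0]]}}

```text
time: 13.87
eef_pos: [0.539, 0.1892, 0.1024]
tcp_rot: [0.658, 0.753, 0.001, 0.001]
contact_force: [-0.3, 0.0, -0.7]
opening: 0.557
```

```bash
python3 goto.py 0.5373 0.192 0.058 7.9
```

```text
t 13.87 pos [0.539  0.1892 0.1024] d(mm) [ -1.7   2.8 -44.4]
jaw 7.67 turn 0.23 tiltfix [-0.04  0.19  0.  ] q6 0.03 open 0.557 F [-0.3  0.  -0.7]
```

Call:
{"name": "move_arm", "arguments": {"linear": [[-0.002, 0.002, -0.01], [0, 0.001, -0.012], [0, 0, -0.008], [0, 0, -0.004], [0, 0, 0], [0, 0, 0]], "twist": [[0, 0.2, 0.2], [0, 0, 0], [0, 0, 0], [0, 0, 0], [0, 0, 0], [0, 0, 0]]}}

```text
time: 14.37
eef_pos: [0.5384, 0.1935, 0.0679]
tcp_rot: [0.656, 0.754, 0.002, 0.001]
contact_force: [-0.1, 0.1, -0.9]
opening: 0.562
```

```bash
python3 goto.py 0.5373 0.192 0.058 7.9
```

```text
t 14.37 pos [0.5384 0.1935 0.0679] d(mm) [-1.1 -1.5 -9.9]
jaw 7.95 turn -0.05 tiltfix [-0.1   0.27  0.  ] q6 0.03 open 0.562 F [-0.1  0.1 -0.9]
```

Call:
{"name": "move_arm", "arguments": {"linear": [[-0.001, -0.0015, -0.004], [0, 0, -0.003], [0, 0, -0.001], [0, 0, -0.001], [0, 0, 0], [0, 0, 0]], "twist": [[-0.1, 0.3, 0], [0, 0, 0], [0, 0, 0], [0, 0, 0], [0, 0, 0], [0, 0, 0]]}}

```text
time: 14.87
eef_pos: [0.538, 0.1919, 0.0587]
tcp_rot: [0.656, 0.754, 0.0, 0.0]
contact_force: [0.4, 0.1, -1.3]
opening: 0.564
```

```bash
python3 goto.py 0.5373 0.192 0.0575 7.9
```

```text
t 14.87 pos [0.538  0.1919 0.0587] d(mm) [-0.7  0.1 -1.2]
jaw 7.95 turn -0.05 tiltfix [0.   0.02 0.  ] q6 0.03 open 0.564 F [ 0.4  0.1 -1.3]
```

Call:
{"name": "move_arm", "arguments": {"linear": [[-0.0005, 0, -0.001], [0, 0, 0], [0, 0, 0]], "twist": [[0, 0, 0], [0, 0, 0], [0, 0, 0]]}}

```text
time: 15.12
eef_pos: [0.5378, 0.1919, 0.0581]
tcp_rot: [0.656, 0.754, 0.001, 0.0]
contact_force: [0.6, 0.4, -1.0]
opening: 0.559
```

Call:
{"name": "move_arm", "arguments": {"linear": [[0, 0, 0], [0, 0, 0], [0, 0, 0], [0, 0, 0], [0, 0, 0.015], [0, 0, 0.03], [0, 0, 0.03], [0, 0, 0.03], [0, 0, 0], [0, 0, 0]], "twist": [[0, 0, 0], [0, 0, 0], [0, 0, 0], [0, 0, 0], [0, 0, 0], [0, 0, 0], [0, 0, 0], [0, 0, 0], [0, 0, 0], [0, 0, 0]], "grip": 1}}

```text
time: 15.95
eef_pos: [0.5369, 0.1917, 0.1678]
tcp_rot: [0.656, 0.754, 0.0, 0.0]
contact_force: [-0.4, 0.1, -0.5]
opening: 1.002
```

```bash
python3 look.py wrist w5.png .5373 .192 .056 .075 .045; python3 goto.py 0.501 -0.3165 0.15 90
```

```text
2724 [0.5384 0.1934 0.0623] ((538.4387817382812, 192.58267211914062), (48.93939208984375, 48.88252258300781), 8.832338333129883) ((538.7488403320312, 192.28912353515625), 24.91899871826172)
t 16.0 pos [0.5377 0.1919 0.1685] d(mm) [ -36.7 -508.4  -18.5]
jaw 7.95 turn 82.05 tiltfix [-0.02  0.14  0.  ] q6 0.03 open 0.999 F [1.8 0.8 2. ]
```

View pics/w5.png

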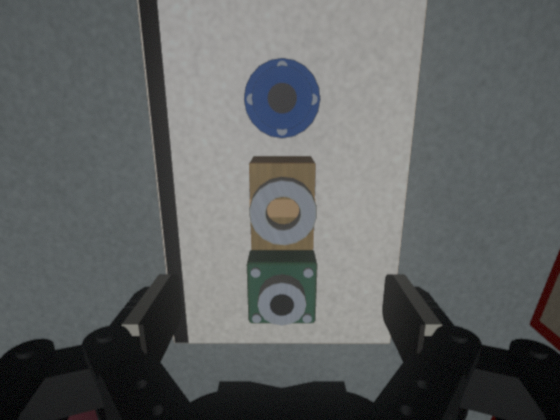

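The ring lies centred on the carton, at (283,212) in the picture. Next is the middle brass coupling.

Call:
{"name": "move_arm", "arguments": {"linear": [[-0.002, -0.018, 0], [-0.002, -0.03, 0], [-0.002, -0.03, 0], [-0.002, -0.03, 0], [-0.002, -0.03, 0], [-0.002, -0.03, 0], [-0.002, -0.03, 0], [-0.002, -0.03, 0], [-0.002, -0.03, 0], [-0.002, -0.03, 0], [-0.002, -0.03, 0], [-0.002, -0.03, 0], [-0.002, -0.03, 0], [-0.002, -0.03, 0], [-0.002, -0.03, 0], [-0.002, -0.03, 0], [-0.002, -0.02, 0], [0, -0.01, 0], [0, 0, 0], [0, 0, 0]], "twist": [[0, 0, -3], [0, 0, -6], [0, 0, -6], [0, 0, -6], [0, 0, -6], [0, 0, -6], [0, 0, -6], [0, 0, -6], [0, 0, -6], [0, 0, -6], [0, 0, -6], [0, 0, -6], [0, 0, -6], [0, 0, -6], [0, 0, -6], [0, 0, -6], [0, 0, -4], [0, 0, -2], [0, 0, 0], [0, 0, 0]]}}

```text
time: 17.67
eef_pos: [0.4865, -0.3236, 0.1422]
tcp_rot: [0.999, -0.051, -0.008, -0.014]
contact_force: [-0.2, 0.1, 0.6]
opening: 0.999
```

Call:
{"name": "move_arm", "arguments": {"linear": [[0, 0, 0], [0, 0, 0], [0, 0, 0]], "twist": [[0, 0, 0], [0, 0, 0], [0, 0, 0]]}}

```text
time: 17.92
eef_pos: [0.4865, -0.3197, 0.1406]
tcp_rot: [0.999, -0.048, -0.01, -0.016]
contact_force: [0.4, 0.1, -0.3]
opening: 1.0
```

```bash
python3 look.py wrist w6.png .501 -.3165 .04 .06 .04; python3 goto.py 0.501 -0.3165 0.025 90
```

```text
1729 [ 0.503  -0.3177  0.0496] ((501.7868347167969, -317.4219055175781), (31.288476943969727, 31.235490798950195), 74.46675872802734) ((501.71649169921875, -317.67486572265625), 16.009521484375)
t 17.97 pos [ 0.4865 -0.3195  0.1406] d(mm) [  14.5    3.  -115.6]
jaw -95.57 turn 5.57 tiltfix [-1.87 -1.02 -0.  ] q6 0.9 open 1.001 F [-0.   0.1  0.2]
```

View pics/w6.png

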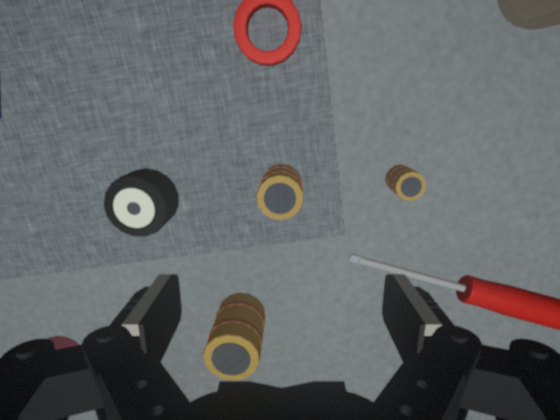

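The middle coupling is at (280,197) in the wrist view, measured at (0.5017,-0.3176). It has clear room on both sides.

Call:
{"name": "move_arm", "arguments": {"linear": [[0.008, 0.001, 0], [0.005, 0, -0.02], [0.001, 0, -0.025], [0, 0, -0.02], [0, 0, -0.005], [0, 0, 0], [0, 0, 0]], "twist": [[-1.4, -0.8, 4], [-0.4, -0.2, 1], [0, 0, 0], [0, 0, 0], [0, 0, 0], [0, 0, 0], [0, 0, 0]]}}

```text
time: 18.55
eef_pos: [0.5044, -0.3141, 0.0725]
tcp_rot: [1.0, 0.002, 0.002, 0.003]
contact_force: [-0.4, -0.2, -0.4]
opening: 1.001
```

```bash
python3 goto.py 0.5017 -0.3176 0.02 90
```

```text
t 18.55 pos [ 0.5044 -0.3141  0.0725] d(mm) [ -2.7  -3.5 -52.5]
jaw -89.73 turn -0.27 tiltfix [0.32 0.26 0.  ] q6 0.84 open 1.001 F [-0.4 -0.2 -0.4]
```

Call:
{"name": "move_arm", "arguments": {"linear": [[-0.002, -0.003, -0.01], [-0.001, -0.0005, -0.015], [0, 0, -0.01], [0, 0, -0.005], [0, 0, 0], [0, 0, 0]], "twist": [[0.3, 0.3, -0.2], [0, 0, 0], [0, 0, 0], [0, 0, 0], [0, 0, 0], [0, 0, 0]]}}

```text
time: 19.05
eef_pos: [0.5041, -0.3207, 0.0358]
tcp_rot: [1.0, 0.001, 0.003, 0.003]
contact_force: [-0.2, -0.0, 0.8]
opening: 1.001
```

```bash
python3 goto.py 0.5017 -0.3176 0.02 90
```

```text
t 19.05 pos [ 0.5041 -0.3207  0.0358] d(mm) [ -2.4   3.1 -15.8]
jaw -89.93 turn -0.07 tiltfix [0.38 0.35 0.  ] q6 0.83 open 1.001 F [-0.2 -0.   0.8]
```

Call:
{"name": "move_arm", "arguments": {"linear": [[-0.002, 0.002, -0.007], [0, 0, -0.004], [0, 0, -0.002], [0, 0, 0], [0, 0, 0]], "twist": [[0.4, 0.3, 0], [0, 0, 0], [0, 0, 0], [0, 0, 0], [0, 0, 0]]}}

```text
time: 19.47
eef_pos: [0.5028, -0.3194, 0.0232]
tcp_rot: [1.0, 0.001, 0.001, 0.0]
contact_force: [0.1, 0.7, -0.2]
opening: 0.999
```

```bash
python3 goto.py 0.5017 -0.3176 0.02 90
```

```text
t 19.47 pos [ 0.5028 -0.3194  0.0232] d(mm) [-1.1  1.8 -3.2]
jaw -89.94 turn -0.06 tiltfix [0.05 0.14 0.  ] q6 0.83 open 0.999 F [ 0.1  0.7 -0.2]
```

Call:
{"name": "move_arm", "arguments": {"linear": [[-0.001, 0.002, -0.003], [0, 0, 0], [0, 0, 0]], "twist": [[0, 0, 0], [0, 0, 0], [0, 0, 0]]}}

```text
time: 19.72
eef_pos: [0.502, -0.3174, 0.0204]
tcp_rot: [1.0, 0.001, 0.002, 0.001]
contact_force: [-0.5, 0.1, 0.3]
opening: 1.005
```

Call:
{"name": "move_arm", "arguments": {"linear": [[0, 0, 0], [0, 0, 0], [0, 0, 0], [0, 0, 0], [0, 0, 0], [0, 0, 0], [0, 0, 0], [0, 0, 0]], "twist": [[0, 0, 0], [0, 0, 0], [0, 0, 0], [0, 0, 0], [0, 0, 0], [0, 0, 0], [0, 0, 0], [0, 0, 0]], "grip": 0.1}}

```text
time: 20.38
eef_pos: [0.5023, -0.3174, 0.021]
tcp_rot: [1.0, 0.001, 0.002, 0.001]
contact_force: [0.0, 0.6, -0.0]
opening: 0.362
```

```bash
python3 goto.py 0.597 0.281 0.15 97.9
```

```text
t 20.38 pos [ 0.5023 -0.3174  0.021 ] d(mm) [ 94.7 598.4 129. ]
jaw -89.92 turn 7.82 tiltfix [0.09 0.21 0.  ] q6 0.83 open 0.362 F [ 0.   0.6 -0. ]
```

Call:
{"name": "move_arm", "arguments": {"linear": [[0, 0, 0.015], [0, 0, 0.03], [0, 0, 0.035], [0.003, 0.015, 0.035], [0.005, 0.03, 0.02], [0.005, 0.035, 0], [0.005, 0.035, 0], [0.005, 0.035, 0], [0.005, 0.035, 0], [0.005, 0.035, 0], [0.005, 0.035, 0], [0.005, 0.035, 0], [0.005, 0.035, 0], [0.005, 0.035, 0], [0.005, 0.035, 0], [0.005, 0.035, 0], [0.005, 0.025, 0], [0.005, 0.015, 0], [0, 0, 0], [0, 0, 0]], "twist": [[0, 0, 0], [0, 0, 0], [0, 0, 0], [0, 0, 0], [0, 0, 0.5], [0, 0, 0.6], [0, 0, 0.6], [0, 0, 0.6], [0, 0, 0.6], [0, 0, 0.6], [0, 0, 0.6], [0, 0, 0.6], [0, 0, 0.6], [0, 0, 0.6], [0, 0, 0.6], [0, 0, 0.6], [0, 0, 0], [0, 0, 0], [0, 0, 0], [0, 0, 0]]}}

```text
time: 22.05
eef_pos: [0.5645, 0.1772, 0.1519]
tcp_rot: [0.998, 0.064, -0.005, -0.002]
contact_force: [-0.0, -0.3, -1.8]
opening: 0.361
```

```bash
python3 goto.py 0.597 0.281 0.15 97.9
```

```text
t 22.05 pos [0.5645 0.1772 0.1519] d(mm) [ 32.5 103.8  -1.9]
jaw -82.71 turn 0.61 tiltfix [-0.16 -0.55 -0.  ] q6 1.57 open 0.361 F [-0.  -0.3 -1.8]
```

Call:
{"name": "move_arm", "arguments": {"linear": [[0.007, 0.02, 0], [0.008, 0.025, 0], [0.008, 0.025, 0], [0.006, 0.02, 0], [0.003, 0.008, 0], [0, 0, 0], [0, 0, 0], [0, 0, 0], [0, 0, 0]], "twist": [[0, -0.5, 0.6], [0, 0, 0], [0, 0, 0], [0, 0, 0], [0, 0, 0], [0, 0, 0], [0, 0, 0], [0, 0, 0], [0, 0, 0]]}}

```text
time: 22.8
eef_pos: [0.5948, 0.2667, 0.1471]
tcp_rot: [0.998, 0.064, -0.006, 0.002]
contact_force: [0.1, 0.4, -2.0]
opening: 0.368
```

```bash
python3 goto.py 0.597 0.281 0.06 97.9;python3 look.py wrist w7.png .597 .281 .1 .18 .025
```

```text
t 22.8 pos [0.5948 0.2667 0.1471] d(mm) [  2.2  14.3 -87.1]
jaw -82.65 turn 0.55 tiltfix [ 0.28 -0.63  0.  ] q6 1.71 open 0.368 F [ 0.1  0.4 -2. ]
8736 [0.6005 0.2728 0.1681] ((592.9042358398438, 274.2061462402344), (32.67911911010742, 39.10646438598633), 15.991044998168945) ((596.3705444335938, 275.4588928222656), 20.75025749206543)
```

View pics/w7.png

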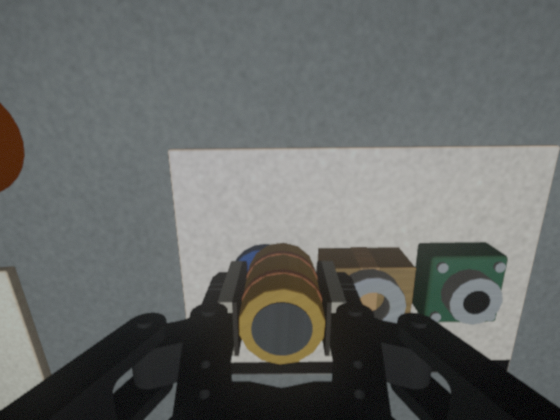

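The coupling is upright in the jaws at (282,325) in the picture, with the blue casting partly hidden behind it. Aligning and lowering.

Call:
{"name": "move_arm", "arguments": {"linear": [[0.002, 0.009, -0.01], [0, 0.005, -0.02], [0, 0, -0.02], [0, 0, -0.015], [0, 0, -0.005], [0, 0, 0], [0, 0, 0]], "twist": [[0.3, -0.6, 0.5], [0, 0, 0], [0, 0, 0], [0, 0, 0], [0, 0, 0], [0, 0, 0], [0, 0, 0]]}}

```text
time: 23.43
eef_pos: [0.5981, 0.2754, 0.0781]
tcp_rot: [0.998, 0.065, 0.002, -0.0]
contact_force: [0.6, -0.2, -1.5]
opening: 0.363
```

```bash
python3 goto.py 0.5975 0.281 0.024 97.9
```

```text
t 23.43 pos [0.5981 0.2754 0.0781] d(mm) [ -0.6   5.6 -54.1]
jaw -82.51 turn 0.41 tiltfix [-0.02  0.24  0.  ] q6 1.72 open 0.363 F [ 0.6 -0.2 -1.5]
```

Call:
{"name": "move_arm", "arguments": {"linear": [[-0.001, 0.004, -0.01], [0, 0.002, -0.014], [0, 0, -0.01], [0, 0, -0.005], [0, 0, 0], [0, 0, 0]], "twist": [[0, 0.2, 0.4], [0, 0, 0], [0, 0, 0], [0, 0, 0], [0, 0, 0], [0, 0, 0]]}}

```text
time: 23.93
eef_pos: [0.5989, 0.2821, 0.0386]
tcp_rot: [0.998, 0.069, 0.003, -0.001]
contact_force: [0.4, 0.3, -1.7]
opening: 0.364
```

```bash
python3 goto.py 0.5975 0.281 0.024 97.9
```

```text
t 23.93 pos [0.5989 0.2821 0.0386] d(mm) [ -1.4  -1.1 -14.6]
jaw -82.09 turn -0.01 tiltfix [-0.11  0.32  0.  ] q6 1.72 open 0.364 F [ 0.4  0.3 -1.7]
```

Call:
{"name": "move_arm", "arguments": {"linear": [[-0.001, -0.001, -0.006], [0, 0, -0.004], [0, 0, -0.002], [0, 0, -0.001], [0, 0, 0], [0, 0, 0]], "twist": [[0, 0.3, 0], [0, 0, 0], [0, 0, 0], [0, 0, 0], [0, 0, 0], [0, 0, 0]]}}

```text
time: 24.43
eef_pos: [0.5985, 0.2811, 0.025]
tcp_rot: [0.998, 0.069, 0.001, -0.001]
contact_force: [0.5, -0.5, -1.7]
opening: 0.363
```

```bash
python3 goto.py 0.5975 0.281 0.0235 97.9
```

```text
t 24.43 pos [0.5985 0.2811 0.025 ] d(mm) [-1.  -0.1 -1.5]
jaw -82.09 turn -0.01 tiltfix [-0.13  0.07  0.  ] q6 1.72 open 0.363 F [ 0.5 -0.5 -1.7]
```

Call:
{"name": "move_arm", "arguments": {"linear": [[-0.001, 0, -0.001], [0, 0, -0.0005], [0, 0, 0]], "twist": [[0, 0, 0], [0, 0, 0], [0, 0, 0]]}}

```text
time: 24.68
eef_pos: [0.5978, 0.2813, 0.0241]
tcp_rot: [0.998, 0.069, 0.001, -0.001]
contact_force: [-0.4, -0.0, -1.0]
opening: 0.363
```

Call:
{"name": "move_arm", "arguments": {"linear": [[0, 0, 0], [0, 0, 0], [0, 0, 0], [0, 0, 0], [0, 0, 0], [0, 0, 0.015], [0, 0, 0.03], [0, 0, 0.03], [0, 0, 0.03], [0, 0, 0.03], [0, 0, 0], [0, 0, 0]], "twist": [[0, 0, 0], [0, 0, 0], [0, 0, 0], [0, 0, 0], [0, 0, 0], [0, 0, 0], [0, 0, 0], [0, 0, 0], [0, 0, 0], [0, 0, 0], [0, 0, 0], [0, 0, 0]], "grip": 1}}

```text
time: 25.68
eef_pos: [0.598, 0.2814, 0.1734]
tcp_rot: [0.998, 0.069, 0.004, -0.002]
contact_force: [-0.4, -0.2, -1.7]
opening: 0.999
```

```bash
python3 look.py wrist w8.png .5975 .281 .045 .07 .035; python3 goto.py 0.5 -0.2095 0.15 90
```

```text
1280 [0.5985 0.2807 0.0517] ((597.6808471679688, 280.6881408691406), (31.326419830322266, 30.77638053894043), 81.94609832763672) ((597.5360717773438, 280.55596923828125), 15.856139183044434)
t 25.73 pos [0.5989 0.2817 0.1745] d(mm) [ -98.9 -491.2  -24.5]
jaw -82.09 turn -7.91 tiltfix [-0.28  0.58  0.  ] q6 1.72 open 1.002 F [ 0.3 -0.3  0.4]
```

View pics/w8.png

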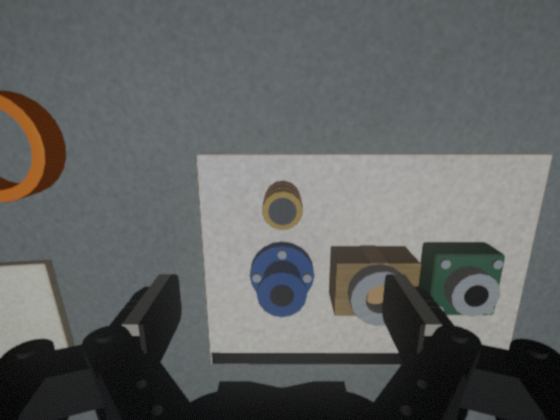

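The coupling stands upright straight behind the blue casting, at (283,206). Next is the caster.

Call:
{"name": "move_arm", "arguments": {"linear": [[-0.004, -0.018, 0], [-0.006, -0.032, 0], [-0.006, -0.032, 0], [-0.006, -0.032, 0], [-0.006, -0.032, 0], [-0.006, -0.032, 0], [-0.006, -0.032, 0], [-0.006, -0.032, 0], [-0.006, -0.032, 0], [-0.006, -0.032, 0], [-0.006, -0.032, 0], [-0.006, -0.032, 0], [-0.006, -0.032, 0], [-0.006, -0.032, 0], [-0.006, -0.032, 0], [-0.006, -0.025, 0], [-0.004, -0.015, 0], [0, 0, 0], [0, 0, 0], [0, 0, 0]], "twist": [[0, 0.6, 0], [0, 0, -0.6], [0, 0, -0.6], [0, 0, -0.6], [0, 0, -0.6], [0, 0, -0.6], [0, 0, -0.6], [0, 0, -0.6], [0, 0, -0.6], [0, 0, -0.6], [0, 0, -0.6], [0, 0, -0.6], [0, 0, -0.6], [0, 0, -0.6], [0, 0, 0], [0, 0, 0], [0, 0, 0], [0, 0, 0], [0, 0, 0], [0, 0, 0]]}}

```text
time: 27.4
eef_pos: [0.4802, -0.242, 0.1569]
tcp_rot: [1.0, -0.001, -0.014, -0.009]
contact_force: [-1.0, 0.2, 0.2]
opening: 0.992
```

```bash
python3 look.py wrist w9.png .5 -.2095 .025 .045 .04; python3 goto.py 0.501 -0.2105 0.02 90
```

```text
3077 [ 0.5021 -0.2111  0.0365] ((500.75634765625, -210.55740356445312), (46.485591888427734, 46.76040267944336), 7.037443161010742) ((500.5110168457031, -210.3477325439453), 23.893115997314453)
t 27.45 pos [ 0.4802 -0.2415  0.1568] d(mm) [  20.8   31.  -136.8]
jaw -90.12 turn 0.12 tiltfix [-1.03 -1.65 -0.  ] q6 0.92 open 1.0 F [ 0.3 -0.2  0.6]
```

View pics/w9.png

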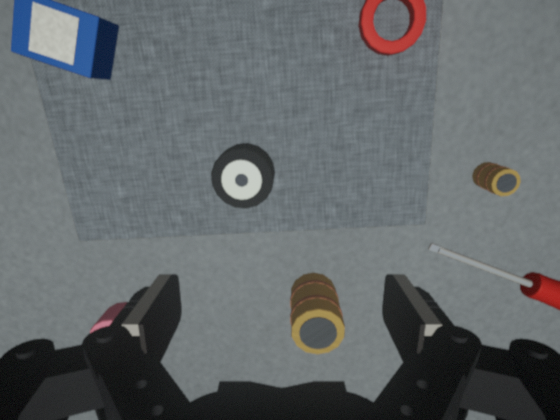

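The caster is at (242,177), hub up, measured at (0.5008,-0.2105).

Call:
{"name": "move_arm", "arguments": {"linear": [[0.01, 0.015, 0], [0.008, 0.012, -0.005], [0.002, 0.003, -0.025], [0, 0, -0.025], [0, 0, -0.015], [0, 0, 0], [0, 0, 0], [0, 0, 0]], "twist": [[-0.8, -1.4, 0.1], [-0.2, -0.2, 0], [0, 0, 0], [0, 0, 0], [0, 0, 0], [0, 0, 0], [0, 0, 0], [0, 0, 0]]}}

```text
time: 28.12
eef_pos: [0.5035, -0.2005, 0.0857]
tcp_rot: [1.0, 0.006, 0.001, -0.0]
contact_force: [0.2, 0.4, 0.3]
opening: 1.0
```

```bash
python3 goto.py 0.5008 -0.2106 0.018 90
```

```text
t 28.12 pos [ 0.5035 -0.2005  0.0857] d(mm) [ -2.7 -10.1 -67.7]
jaw -89.27 turn -0.73 tiltfix [-0.03  0.13  0.  ] q6 0.99 open 1.0 F [0.2 0.4 0.3]
```

Call:
{"name": "move_arm", "arguments": {"linear": [[-0.002, -0.007, -0.01], [-0.001, -0.003, -0.015], [0, 0, -0.01], [0, 0, -0.005], [0, 0, 0], [0, 0, 0]], "twist": [[0, 0, -0.7], [0, 0, 0], [0, 0, 0], [0, 0, 0], [0, 0, 0], [0, 0, 0]]}}

```text
time: 28.62
eef_pos: [0.5036, -0.2135, 0.0483]
tcp_rot: [1.0, -0.0, 0.006, 0.003]
contact_force: [0.5, 0.4, -0.1]
opening: 1.001
```

```bash
python3 goto.py 0.5008 -0.2106 0.018 90
```

```text
t 28.62 pos [ 0.5036 -0.2135  0.0483] d(mm) [ -2.8   2.9 -30.3]
jaw -90.05 turn 0.05 tiltfix [0.32 0.63 0.  ] q6 0.98 open 1.001 F [ 0.5  0.4 -0.1]
```

Call:
{"name": "move_arm", "arguments": {"linear": [[-0.002, 0.002, -0.009], [-0.001, 0.001, -0.009], [0, 0, -0.006], [0, 0, -0.003], [0, 0, 0], [0, 0, 0]], "twist": [[0.3, 0.6, 0], [0, 0, 0], [0, 0, 0], [0, 0, 0], [0, 0, 0], [0, 0, 0]]}}

```text
time: 29.12
eef_pos: [0.501, -0.2106, 0.0196]
tcp_rot: [1.0, -0.001, 0.001, 0.0]
contact_force: [0.1, 0.0, 0.1]
opening: 1.0
```

```bash
python3 goto.py 0.5008 -0.2106 0.018 90
```

```text
t 29.12 pos [ 0.501  -0.2106  0.0196] d(mm) [-0.2  0.  -1.6]
jaw -90.06 turn 0.06 tiltfix [0.05 0.06 0.  ] q6 0.99 open 1.0 F [0.1 0.  0.1]
```

Call:
{"name": "move_arm", "arguments": {"linear": [[0, 0, -0.001], [0, 0, 0], [0, 0, 0], [0, 0, 0], [0, 0, 0], [0, 0, 0], [0, 0, 0], [0, 0, 0]], "twist": [[0, 0, 0], [0, 0, 0], [0, 0, 0], [0, 0, 0], [0, 0, 0], [0, 0, 0], [0, 0, 0], [0, 0, 0]], "grip": 0.3}}

```text
time: 29.78
eef_pos: [0.5014, -0.2107, 0.0192]
tcp_rot: [1.0, -0.0, 0.001, 0.001]
contact_force: [-0.6, 0.2, -1.4]
opening: 0.542
```

Call:
{"name": "move_arm", "arguments": {"linear": [[0, 0, 0.015], [0, 0, 0.03], [0, 0, 0.035], [-0.001, 0.015, 0.03], [-0.002, 0.03, 0], [-0.002, 0.033, 0], [-0.002, 0.033, 0], [-0.002, 0.033, 0], [-0.002, 0.033, 0], [-0.002, 0.033, 0], [-0.002, 0.033, 0], [-0.002, 0.033, 0], [-0.002, 0.025, 0], [0, 0.015, 0], [0, 0, 0], [0, 0, 0], [0, 0, 0]], "twist": [[0, 0, 0], [0, 0, 0], [0, 0, 0], [0, 0, 0.5], [0, 0, 0.8], [0, 0, 0.8], [0, 0, 0.8], [0, 0, 0.8], [0, 0, 0.8], [0, 0, 0.8], [0, 0, 0.8], [0, 0, 0.8], [0, 0, 0.8], [0, 0, 0], [0, 0, 0], [0, 0, 0], [0, 0, 0]]}}

```text
time: 31.2
eef_pos: [0.4752, 0.119, 0.133]
tcp_rot: [0.998, 0.068, 0.001, 0.0]
contact_force: [-0.6, 0.1, -2.0]
opening: 0.548
```

```bash
python3 look.py wrist w10.png .47 .1 .09 .18 .04; python3 goto.py 0.4706 0.1019 0.06 97.9
```

```text
15119 [0.4817 0.1105 0.1521] ((481.289794921875, 104.48395538330078), (47.626182556152344, 76.63784790039062), 24.074743270874023) ((473.34619140625, 101.31291961669922), 39.09020233154297)
t 31.25 pos [0.4752 0.1187 0.1329] d(mm) [ -4.6 -16.8 -72.9]
jaw -82.21 turn 0.11 tiltfix [0.01 0.12 0.  ] q6 1.47 open 0.545 F [-0.2  0.2 -1.7]
```

View pics/w10.png

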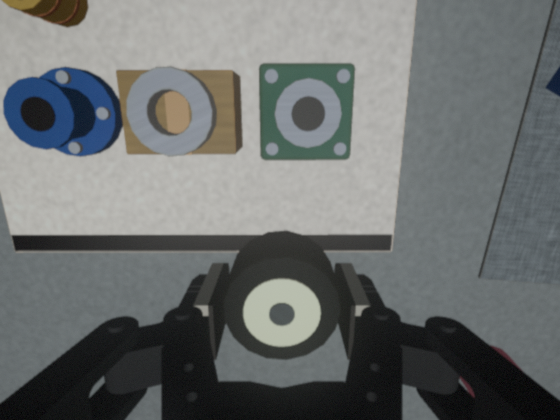

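The caster is held hub-up at (282,305), with the green casting at (307,112). Lowering it in front of the green casting.

Call:
{"name": "move_arm", "arguments": {"linear": [[-0.003, -0.012, -0.01], [-0.001, -0.005, -0.02], [0, 0, -0.02], [0, 0, -0.01], [0, 0, 0], [0, 0, 0], [0, 0, 0]], "twist": [[0, 0.1, 0.1], [0, 0, 0], [0, 0, 0], [0, 0, 0], [0, 0, 0], [0, 0, 0], [0, 0, 0]]}}

```text
time: 31.83
eef_pos: [0.4737, 0.0946, 0.073]
tcp_rot: [0.998, 0.064, 0.002, 0.001]
contact_force: [-0.5, 0.3, -2.0]
opening: 0.547
```

```bash
python3 goto.py 0.4706 0.1019 0.022 97.9; python3 look.py wrist w11.png .5487 .1127 .045 .065 .035
```

```text
t 31.83 pos [0.4737 0.0946 0.073 ] d(mm) [ -3.1   7.3 -51. ]
jaw -82.66 turn 0.56 tiltfix [0.08 0.28 0.  ] q6 1.43 open 0.547 F [-0.5  0.3 -2. ]
7049 [0.5491 0.1128 0.0548] ((548.5869140625, 112.73868560791016), (39.18585968017578, 39.08941650390625), 42.45452880859375) ((548.5119018554688, 112.84838104248047), 19.989463806152344)
```

Green is confirmed at (0.5486,0.1128).

Call:
{"name": "move_arm", "arguments": {"linear": [[-0.002, 0.006, -0.01], [-0.001, 0.001, -0.014], [0, 0, -0.008], [0, 0, -0.004], [0, 0, 0], [0, 0, 0]], "twist": [[0, 0.3, 0.5], [0, 0, 0], [0, 0, 0], [0, 0, 0], [0, 0, 0], [0, 0, 0]]}}

```text
time: 32.38
eef_pos: [0.4741, 0.1036, 0.0388]
tcp_rot: [0.998, 0.07, 0.004, 0.001]
contact_force: [-0.1, 0.7, -1.7]
opening: 0.55
```

```bash
python3 goto.py 0.4706 0.1019 0.022 97.9
```

```text
t 32.38 pos [0.4741 0.1036 0.0388] d(mm) [ -3.5  -1.7 -16.8]
jaw -82.0 turn -0.1 tiltfix [0.05 0.47 0.  ] q6 1.44 open 0.55 F [-0.1  0.7 -1.7]
```

Call:
{"name": "move_arm", "arguments": {"linear": [[-0.003, -0.0015, -0.006], [-0.0005, 0, -0.005], [0, 0, -0.003], [0, 0, -0.001], [0, 0, 0], [0, 0, 0]], "twist": [[0, 0.5, 0], [0, 0, 0], [0, 0, 0], [0, 0, 0], [0, 0, 0], [0, 0, 0]]}}

```text
time: 32.88
eef_pos: [0.4713, 0.102, 0.0234]
tcp_rot: [0.998, 0.07, 0.0, 0.0]
contact_force: [0.5, -0.5, -0.6]
opening: 0.545
```

```bash
python3 goto.py 0.4706 0.1019 0.0215 97.9
```

```text
t 32.88 pos [0.4713 0.102  0.0234] d(mm) [-0.7 -0.1 -1.9]
jaw -81.99 turn -0.11 tiltfix [0.05 0.05 0.  ] q6 1.43 open 0.545 F [ 0.5 -0.5 -0.6]
```

Call:
{"name": "move_arm", "arguments": {"linear": [[-0.0005, 0, -0.0015], [0, 0, -0.0005], [0, 0, 0]], "twist": [[0, 0, 0], [0, 0, 0], [0, 0, 0]]}}

```text
time: 33.13
eef_pos: [0.4711, 0.1019, 0.0216]
tcp_rot: [0.998, 0.07, 0.001, 0.001]
contact_force: [1.2, -0.6, -1.9]
opening: 0.55
```

Call:
{"name": "move_arm", "arguments": {"linear": [[0, 0, 0], [0, 0, 0], [0, 0, 0], [0, 0, 0], [0, 0, 0], [0, 0, 0.015], [0, 0, 0.03], [0, 0, 0.03], [0, 0, 0.03], [0, 0, 0.03], [0, 0, 0], [0, 0, 0]], "twist": [[0, 0, 0], [0, 0, 0], [0, 0, 0], [0, 0, 0], [0, 0, 0], [0, 0, 0], [0, 0, 0], [0, 0, 0], [0, 0, 0], [0, 0, 0], [0, 0, 0], [0, 0, 0]], "grip": 1}}

```text
time: 34.13
eef_pos: [0.4696, 0.1019, 0.1629]
tcp_rot: [0.998, 0.07, 0.0, 0.0]
contact_force: [-0.5, -0.3, -0.2]
opening: 0.998
```

Call:
{"name": "move_arm", "arguments": {"linear": [[0, -0.02, 0.01], [0, -0.035, 0], [0, -0.035, 0], [0, -0.035, 0], [0, -0.035, 0], [0, -0.035, 0], [0, -0.03, 0], [0, -0.02, 0], [0, 0, 0], [0, 0, 0], [0, 0, 0], [0, 0, 0]], "twist": [[0, 0, 0], [0, 0, 0], [0, 0, 0], [0, 0, 0], [0, 0, 0], [0, 0, 0], [0, 0, 0], [0, 0, 0], [0, 0, 0], [0, 0, 0], [0, 0, 0], [0, 0, 0]]}}

```text
time: 35.13
eef_pos: [0.4624, -0.1501, 0.1615]
tcp_rot: [0.997, 0.072, -0.006, -0.004]
contact_force: [0.2, 0.9, 0.7]
opening: 1.004
```

```bash
cat > fin.py <<'E'
from h import *
for n in ['top','scene']:
    c=cam(n); cv2.imwrite(f'pics/fin_{n}.png',c['img']); W=cloud(c); z=W[...,2]; o={}
    for nm,(x,y),lo,hi,r in [('blue',(.526,.271),.05,.062,.035),('green',(.548,.1128),.05,.062,.03),('ring',(.537,.192),.057,.075,.035),('carton',(.537,.192),.042,.051,.045),('brass',(.597,.281),.046,.06,.025),('caster',(.4706,.102),.033,.05,.035)]:
        T=W[(np.hypot(W[...,0]-x,W[...,1]-y)<r)&(z>lo)&(z<hi)]
        if len(T)<10: print(n,nm,'few'); continue
        rc=cv2.minAreaRect((T[:,:2]*1000).astype(np.float32)); o[nm]=np.array(rc[0]); print(n,nm,len(T),np.round(rc[0],1),np.round(rc[1],1),round(rc[2],1),'z',T[:,2].mean().round(4),'zstd',T[:,2].std().round(4))
    if len(o)==6:
        y=o['blue']-o['green']; y/=np.linalg.norm(y); x=np.array([y[1],-y[0]]); f=lambda a,b:np.round([(o[a]-o[b])@x,(o[a]-o[b])@y],1)
        print('yaw',np.degrees(np.arctan2(x[1],x[0])),'carton-blue',f('carton','blue'),'carton-green',f('carton','green'),'ring-carton',f('ring','carton'),'brass-blue',f('brass','blue'),'caster-green',f('caster','green'))
E
python3 fin.py; python3 goto.py .47 -.1 .2 90
```

```text
top blue 283 [525.1 271.7] [41.6 40. ] 56.7 z 0.0544 zstd 0.0017
top green 247 [546.7 113.6] [37.9 37.5] 49.4 z 0.0546 zstd 0.0019
top ring 316 [535.8 192. ] [47.6 48.9] 46.4 z 0.0622 zstd 0.0019
top carton 380 [535.9 192.3] [50.7 70.1] 7.3 z 0.0464 zstd 0.0018
top brass 164 [595.1 281.3] [31.  30.1] 71.7 z 0.0513 zstd 0.0019
top caster 355 [467.9 102.1] [44.7 46.6] 1.0 z 0.0385 zstd 0.0021
yaw 7.7529369478108245 carton-blue [ -0.  -80.1] carton-green [-0.  79.4] ring-carton [-0.1 -0.3] brass-blue [70.6  0.1] caster-green [-79.6  -0.7]
scene blue 225 [526.2 271.2] [41.2 41.2] 10.7 z 0.054 zstd 0.0015
scene green 229 [548.2 111.8] [39.8 39. ] 6.8 z 0.0539 zstd 0.0017
scene ring 284 [538.3 192.5] [48.5 50.6] 15.8 z 0.0613 zstd 0.0018
scene carton 315 [538.  190.9] [52.6 72.9] 6.8 z 0.0464 zstd 0.0019
scene brass 157 [597.2 279.7] [29.7 33.6] 36.1 z 0.0506 zstd 0.0019
scene caster 280 [471.8 100.7] [45.6 46.5] 70.8 z 0.0379 zstd 0.0019
yaw 7.824641399807719 carton-blue [  0.7 -81.2] carton-green [ 0.7 79.8] ring-carton [0.5 1.5] brass-blue [71.5 -1.3] caster-green [-77.2  -0.5]
t 35.23 pos [ 0.4626 -0.1498  0.1618] d(mm) [ 7.4 49.8 38.2]
jaw -81.73 turn -8.27 tiltfix [-0.43 -0.73 -0.  ] q6 0.9 open 0.998 F [-0.7  0.3 -0.5]
```

View pics/fin_top.png

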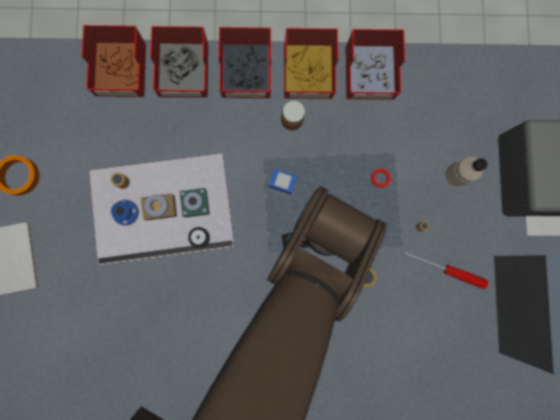

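View pics/fin_scene.png

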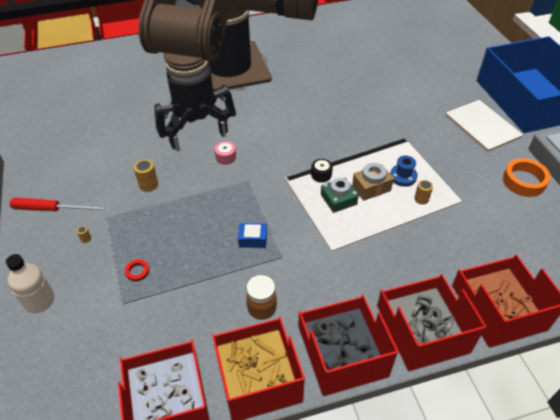

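Both views show the layout complete. In the top view the brass is at (120,180), the carton with its ring at (158,206) and the caster at (199,237). The bystanders have not moved and the arm is clear. Handing in.

```bash
python3 -c "
from plant import *
print(sign_off())"
```

```text
the job is handed in; nothing more can be done
None
```

The kit is laid out on the board and handed in at about 35 s of the 109 s allowed; sign-off reports no verdict. I placed the carton first, then the steel ring on it, then the middle-sized brass coupling and the caster wheel, releasing each one. The arm ended clear of everything with the gripper open.

Last checks, from the top camera and the scene camera:

| Check | Top camera | Scene camera | Target |
|---|---|---|---|
| Carton off the line between castings | 0.0 mm | 0.7 mm | within 12 mm |
| Carton to blue / green casting | 80.1 / 79.4 mm | 81.2 / 79.8 mm | below 92 mm |
| Steel ring off carton centre | 0.3 mm | 1.6 mm | below 10 mm |
| Coupling behind blue casting | 70.6 mm | 71.5 mm | 56–86 mm |
| Coupling sideways | 0.1 mm | 1.3 mm | within 13 mm |
| Caster in front of green casting | 79.6 mm | 77.2 mm | 64–94 mm |
| Caster sideways | 0.7 mm | 0.5 mm | within 13 mm |

- **Carton angle:** it is within about 1° of the board, against a limit of 0.2 rad (11°).
- **Upright and flat:** the pictures show the coupling upright, the ring flat and the caster hub-up.
- **Bystanders:** the red ring, blue box and jar look unmoved in the pictures; I did not measure them again.
- **Disagreement:** the two cameras differ by up to 4 mm in absolute position, but by no more than 2.4 mm in the distances above. No check failed.

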